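# Clamp a probe in the cam vise with a hex key

## Robot

A 6-joint arm with a two-finger parallel gripper is mounted at the origin on a cart in front of the work surface, level with it; the furniture and walls round the work are solid. World frame = base frame: x ahead of the robot, y to its left, z up, the work surface at z = 0. Lengths are in m, angles in degrees, forces in N, time in s.
With the tool pointing down it reaches from about 0.3 to 0.75 m from the base axis. Payload 8.5 kg.
Tool frame: the origin (TCP) lies between the finger pads; the fingertips stand env.finger_overhang ahead of it and the grasp point (between the pads) lies 2 mm behind it (env.finger_overhang is the distance from the TCP to the fingertips, in m); z points along the fingers, y is the line along which they close (so a half turn about z gives the same grasp; the last joint's range is limited). The gripper opens to 85 mm and grips with 20 to 120 N. Pads are 22 mm wide; open, the fingers measure 114 mm over their backs; the gripper's body (76 mm by 85 mm) begins 54 mm behind the grasp point. The pads swing forward as they close: fully open they stand 13 mm farther back than shut.
Start: joints at [-83.554, 21.807, 74.336, -0, 83.858, -12.336], TCP at [0.177, -0.521, 0.248] pointing down, gripper open.
Joint ranges: [-178.18, 178.18], [-50.72, 133.34], [12.68, 142.11], [-81.47, 261.47], [9.98, 163.14], [-165.26, 165.26]. Speed limits (degrees/s): [136.94, 136.94, 180, 180, 180, 180].

## Interface

Orientations are given as a 3x3 rotation matrix whose columns are the frame's x, y, z axes.
In Python, from rig import env gives the robot as it stands. The module is installed in compiled form; this text tells all that it offers.
- The arm moves only by the tool jog_arm, never from a script. Its arguments are lists of equal length, an entry for each row: "hand": the finger opening in m, from 0 to 0.0854; "travel": the shift along the world's x, y, z in m, a list of three; "yaw": the turn about the world's z in rad. A call has exactly 5 rows; each row shifts and turns the commanded pose from where the row before left it; what a row does not reach is not made up. A row lasts 1/8 s, in which the tool goes at most 62.5 mm and 10.7 degrees, less where a joint would pass 70% of its speed; a pose out of reach is approached as far as the arm can. A call is refused whole if a number of a shift passes 0.0625 or a number of a turn 0.188, either way. A call with a gripper value outside its range is refused whole. The fingers move at their own pace and stop on an object; "grip_force" is the grip in N (left out, the last holds). Time passes only in rows, so rows that do not move let the fingers close, or fill a call up. It gives the time, the measured TCP pose, the force, the opening and the grip force at its end, in the units of the state.
- env.observe(): the state, without advancing time (a new reading comes with each control period).
- env.get_image(name): name is "side" or "top" or "wrist"; returns the picture (400x640x3 uint8, red, green, blue); there is no depth.
- env.calibration(name): a dict with "fx", "fy", "cx", "cy" (pixels), "k1" (the pictures are not rectified: a ray, as slopes to the right and down, at radius r is drawn at 1 + k1 r^2 times it, then the intrinsics apply), "position" and "rotation" of the camera in the world; the wrist camera has in their place "hand_eye" (4x4, takes a point from camera to tool coordinates, whose origin is the TCP and whose axes are the flange's). Camera axes: x right, y down, z forward; pixel columns grow to the right and rows downward; lengths in m; the calibration is good to about 2 mm. A picture is of the moment at which its call begins: read the wrist's pose just before it. calibration takes no time and is no camera call.
- env.close_job(): hands the job in; it is judged then, once.
The state is a dict: "time_s": time; "q": joint angles; "qvel": joint speeds; "joint_efforts": joint torques, N m; "position": TCP position; "tool_rot": TCP orientation; "ft_force": force on the tool from outside, world axes, zero at the start; "wrist_torque": the same for the moment, N m; "grip_width": finger opening in m; "gripper_force": force on a finger pad.
Only numpy, scipy, OpenCV 4.12 (cv2) and the standard library are available. Lean on these libraries where they do the work, as an engineer would, in place of code of your own. Each camera call takes 0.05 s, during which the arm holds its last target. There are 200 camera calls.

## Task

Clamp the dental probe between the vise's padded jaws for sharpening: take the larger square-gripped hex key from its block, feel for the hex drive down in the round opening of the vise's cover without leaning on the key, and wind it clockwise, about half a turn in all, until the jaw holds the probe firmly without crushing it. Then stand the key back in its hole in the block; leave the smaller key, the oil bottle and the jar where they are.

Things in the scene. Friction and masses are not known exactly. Their poses are not given: they have to be found in the camera images.
- vise: Low cam vise, fixed, 100 x 216 mm. Origin: centre of underside; z up, y along its length. At -y a square housing with a flat cover (86 x 86 mm, top z = 50 mm) with a round opening; at +y the fixed jaw (74 mm wide, top z = 47), its rubber pad's face at y = 47 mm. Between them the sliding jaw runs on a steel bed (top z = 26). Nothing stands above z = 54.
- opening (a point): Centre of the cover's round opening (40 mm wide), at the cover's top. 5.5 mm under here lies the flat steel face of the drive; in it a countersink 21 mm wide narrows over 3 mm to 18 mm, and from there (8.5 mm under here) a hex socket 16.2 mm across flats goes down to 29 mm under here. The drive's place is not measured: its axis lies up to 4 mm off this centre in the vise's x and in y, its hex at any angle.
- drive (a joint): Angle, rad, by which the hex drive has been turned clockwise (seen from above) from fully open; it does not tell where the hex's flats stand. Each radian closes the jaw 3 mm. At 0 the pads are 17 mm apart; the probe's handle is 8 mm thick, so both touch it at about 3.0. Starts at 0 to 0.7. Turning takes about 0.12 N m, plus 0.003 N m per newton of clamping; it stays where it is left.
- pad (a joint): Squeeze of the sliding jaw's black rubber pad (64 x 6 x 18 mm), m: 0 = not pressed, growing 1 mm for every 12 N of clamping on the probe, so 1 mm per 1/3 rad of turning once both pads touch it; 4 mm at most. A firm hold is 0.001 to 0.0025; under 0.0007 is loose, over 0.0037 crushes the handle.
- probe: Steel dental probe, 153 mm long with a knurled handle 8 mm thick, lying across the vise on its bed between the pads. Origin: on its underside in the middle of its length, 6 mm in +x of the handle's centre line; y runs along it.
- key_large: Larger hex key, 0.14 kg, upright in the block. Origin: end of the tip, z up the shank. Steel hex 15 mm across flats (a corner towards +x), its end chamfered by 0.5 mm; black square grip 30 x 30 mm, z = 104 to 138, its flats facing x and y. The hex enters the drive when within about 9 degrees and 0.6 mm, then has 9 degrees of play either way and stands there by itself when let go.
- key_small: Smaller hex key (10 mm hex, square grip 21 x 21 x 28 mm, 112 mm tall), standing in the block's other hole; too small for the drive. Origin: end of the tip.
- block: Key block, fixed, 56 x 150 mm, 44 mm high, on a thin steel foot plate. Origin: centre of underside, z up. Two round holes 24 mm wide, 36 mm deep (floor at z = 8 mm) at x = 0, y = -42 and +42 mm; each key stands in one (which one varies), the large one's tip on the floor.
- oil_bottle: Small white oil bottle with a red spout, 37 mm wide, 92 mm high, standing behind the vise. Origin: centre of its underside.
- ring_jar: Clear jar with a blue lid, 44 mm wide, 60 mm high, standing behind the vise. Origin: centre of its underside.
Not all that is in view belongs to the job. What is shaped like the key_large but blue or orange is not meant.

How it is judged:
By the outcome, as a careful person would: the job done as asked, in the order asked, and still so for the second after the job is handed in, with the robot touching nothing.
It also fails if it takes over 72 s, if anything falls off the work surface, if the arm or the gripper's body presses on something with over 40 N, if the wrist force passes 120 N, or if a joint passes its speed limit or range.

## Working session

There is one attempt and no reset: what is moved stays moved. The work goes in short steps, Python scripts to look and compute and a tool call to move; the robot and the scene stay as the last step left them, time stands still between calls to the robot, and variables do not carry over. Pictures are saved under pics/ and viewed, at most 11 in all, crops included, and the job is handed in when it is done.

Besides the shell and the picture viewer there is one more tool, called after ">>>" as a command line: name --pt "numbers of a row" for each row, then --argument value for the rest. jog_arm: Moves the arm, as the interface text tells. Its arguments: {"type":"object","properties":{"hand":{"type":"array"},"travel":{"type":"array"},"yaw":{"type":"array"},"grip_force":{"type":"number"}},"required":["hand","travel","yaw"]}

```bash
mkdir -p pics; cat > h.py <<'E'
import numpy as np, cv2
from rig import env
def shot(n,f):
    s=env.observe(); im=env.get_image(n); cv2.imwrite('pics/'+f,im[:,:,::-1]); return im,s
def cam(n,s=None):
    c=env.calibration(n)
    if 'hand_eye' in c:
        s=s or env.observe(); T=np.eye(4); T[:3,:3]=np.array(s['tool_rot']); T[:3,3]=s['position']; T=T@np.array(c['hand_eye'])
        return c,T[:3,:3],T[:3,3]
    return c,np.array(c['rotation']),np.array(c['position'])
def ray(n,u,v,s=None):
    c,R,p=cam(n,s); d=np.array([(u-c['cx'])/c['fx'],(v-c['cy'])/c['fy']]); x=d.copy()
    for _ in range(20): x=d/(1+c['k1']*(x@x))
    return p,R@np.array([x[0],x[1],1])
def onz(n,u,v,z,s=None):
    p,d=ray(n,u,v,s); return p+d*(z-p[2])/d[2]
def proj(n,P,s=None):
    c,R,p=cam(n,s); q=R.T@(np.array(P)-p); x=q[:2]/q[2]; x=x*(1+c['k1']*(x@x)); return x*[c['fx'],c['fy']]+[c['cx'],c['cy']]
E
python3 - <<'E'
from h import *
a,_=shot('top','top0.png'); b,_=shot('side','side0.png')
print(env.observe(),env.finger_overhang)
for n in('top','side','wrist'): print(n,env.calibration(n))
E
```

```text
{'time_s': 0.1, 'q': array([-8.35545205e+01,  2.18383787e+01,  7.43777746e+01, -1.21918819e-03,
        8.38566941e+01, -1.23346109e+01]), 'qvel': array([ 0.02011003, -0.11832664, -0.23866855,  0.07169279, -0.05630289,
        0.069483  ]), 'joint_efforts': array([ 2.62169495e-03, -4.49222660e+01, -2.31658977e+01, -2.64332812e-04,
        3.63072286e-03, -1.28898688e-05]), 'position': array([ 0.177043  , -0.52049005,  0.24777731]), 'tool_rot': array([[ 9.46760470e-01,  3.21938793e-01, -1.63750216e-04],
       [ 3.21938736e-01, -9.46759663e-01,  1.26101371e-03],
       [ 2.50937132e-04, -1.24659547e-03, -9.99999192e-01]]), 'ft_force': array([0.73568267, 0.07661795, 0.55591465]), 'wrist_torque': array([-0.04433518,  0.04170126,  0.06519957]), 'gripper_force': 0.0, 'grip_width': 0.0856074579381115} 0.017
top {'fx': 420.1874112630617, 'fy': 420.1874112630617, 'cx': 323.4982260727888, 'cy': 202.6930713656676, 'k1': 0.023541781438296005, 'position': array([ 0.47708292, -0.10603988,  1.0177606 ]), 'rotation': array([[-0.00710861, -0.99770591,  0.06732296],
       [-0.99994978,  0.00756796, 
[... 207 characters left out ...]
n': array([ 0.30912718, -0.95494453,  0.64298663]), 'rotation': array([[ 0.95925456, -0.16801851,  0.22715737],
       [-0.28203067, -0.52099388,  0.8056203 ],
       [-0.01701152, -0.8368603 , -0.54715213]])}
wrist {'fx': 298.0828383873316, 'fy': 298.0828383873316, 'cx': 317.49032777126826, 'cy': 195.5576068958328, 'k1': -0.049115106920717785, 'hand_eye': array([[-3.10137636e-04, -9.57520257e-01, -2.88365848e-01,
         7.26375505e-02],
       [ 9.99999681e-01, -8.45898035e-05, -7.94619364e-04,
        -5.48469256e-04],
       [ 7.36471327e-04, -2.88366002e-01,  9.57519977e-01,
        -1.27042977e-01],
       [ 0.00000000e+00,  0.00000000e+00,  0.00000000e+00,
         1.00000000e+00]])}
```

View pics/top0.png

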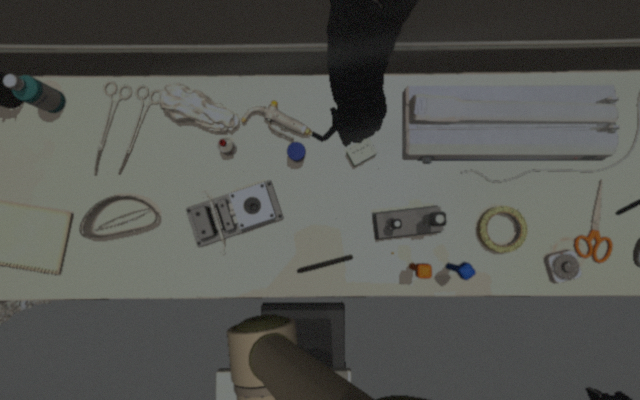

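View pics/side0.png

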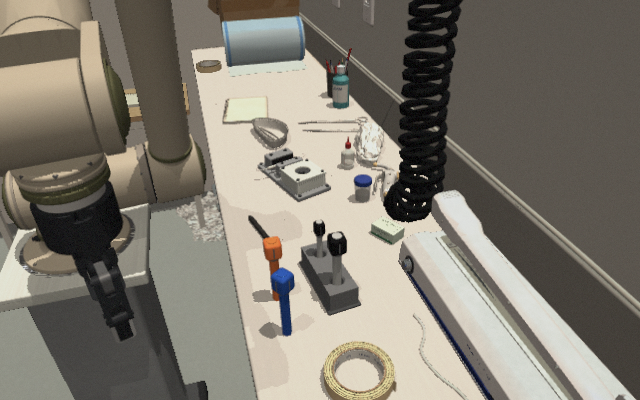

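Top view: the large black-gripped key is at about (439,218) and the small black key at (395,223). The lookalikes are orange (424,271) and blue (466,270). The vise cover opening is at about (252,205). I choose the larger black key and check it in a close crop.

```bash
python3 - <<'E'
from h import *
a=cv2.imread('pics/top0.png'); b=cv2.imread('pics/side0.png')
f=lambda im,x,y,w,h,k: cv2.resize(np.clip(im[y:y+h,x:x+w].astype(float)*1.7,0,255).astype('uint8'),(w*k,h*k),interpolation=cv2.INTER_CUBIC)
A=f(a,365,195,90,55,4); B=f(a,180,170,110,80,4); C=f(b,295,210,70,110,4); 
o=np.zeros((570,800,3),'uint8'); o[:220,:360]=A; o[230:550,:440]=B; o[:440,450:730]=C
cv2.imwrite('pics/c1.png',o)
print('key',onz('top',439,218,.146),'small',onz('top',395,223,.12),'open',onz('top',252,205,.05))
E
```

```text
key [ 0.50239173 -0.33877223  0.146     ] small [ 0.49314709 -0.25214629  0.12      ] open [0.53829894 0.06544613 0.05      ]
```

View pics/c1.png

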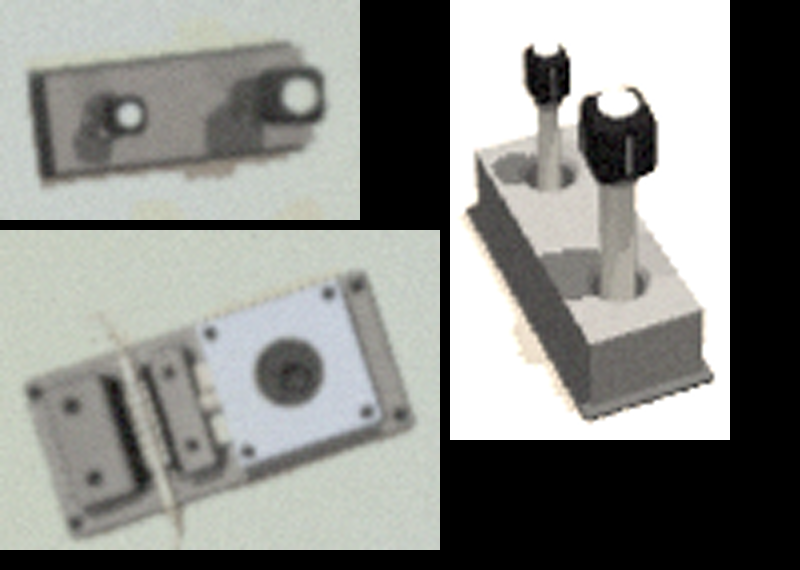

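The crop confirms the large black square-gripped key at top px (439.7,218.7). The vise opening is at (252.5,205.5), with the vise yawed about +19°. Next I move above the key.

>>> jog_arm --hand '[0.085,0.085,0.085,0.085,0.085]' --pt "0.05 0.03 0.002" --pt "0.05 0.03 0" --pt "0.05 0.03 0" --pt "0.05 0.03 0" --pt "0.05 0.03 0" --yaw '[0,0,0,0,0]'

```text
time_s: 0.72
position: [0.4285, -0.3694, 0.2501]
tool_rot: [[0.947, 0.322, -0.0], [0.322, -0.947, 0.0], [-0.0, -0.001, -1.0]]
ft_force: [-0.2, -0.0, 0.2]
grip_width: 0.0853
gripper_force: 0.0
```

>>> jog_arm --hand '[0.085,0.085,0.085,0.085,0.085]' --pt "0.05 0.03 0" --pt "0.023 0 0" --pt "0 0 0" --pt "0 0 0" --pt "0 0 0" --yaw '[0,0,0,0,0]'

```text
time_s: 1.35
position: [0.4992, -0.3412, 0.2504]
tool_rot: [[0.947, 0.321, -0.0], [0.321, -0.947, 0.0], [-0.0, -0.0, -1.0]]
ft_force: [0.1, -0.1, 0.1]
grip_width: 0.0849
gripper_force: 0.0
```

```bash
python3 - <<'E'
from h import *
a,s=shot('wrist','w1.png'); print(s['position'],s['q'],s['tool_rot'][:,0])
print(proj('wrist',[.5005,-.34,.146],s)); np.save('s1.npy',s,allow_pickle=True)
E
```

```text
[ 0.49917412 -0.34116028  0.25042824] [-4.55548706e+01  2.73233923e+01  6.48694896e+01 -4.33621179e-03
  8.78169345e+01  2.57403732e+01] [ 9.47182720e-01  3.20694362e-01 -1.42528390e-04]
[317.5850592 197.070654 ]
```

View pics/w1.png

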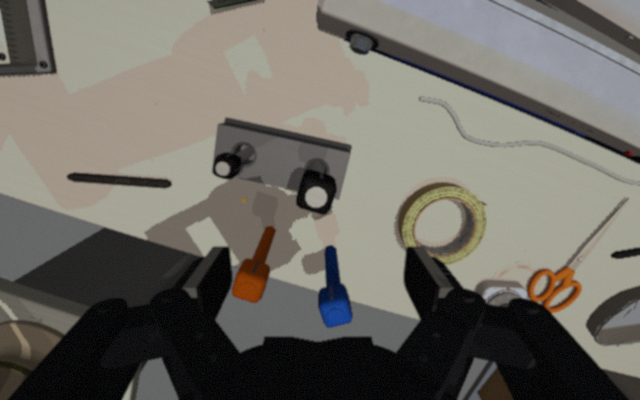

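Wrist view: the large key's top is at (317,194), against a predicted (317.6,197). The lookalike keys at (255,275) and (335,300) lean below it. I need the grip's yaw from an enlargement.

```bash
python3 - <<'E'
from h import *
a=cv2.imread('pics/w1.png')[150:235,270:370]
cv2.imwrite('pics/c2.png',cv2.resize(np.clip(a.astype(float)*2.2,0,255).astype('uint8'),None,fx=7,fy=7,interpolation=cv2.INTER_CUBIC))
E
```

```text
(no output)
```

View pics/c2.png

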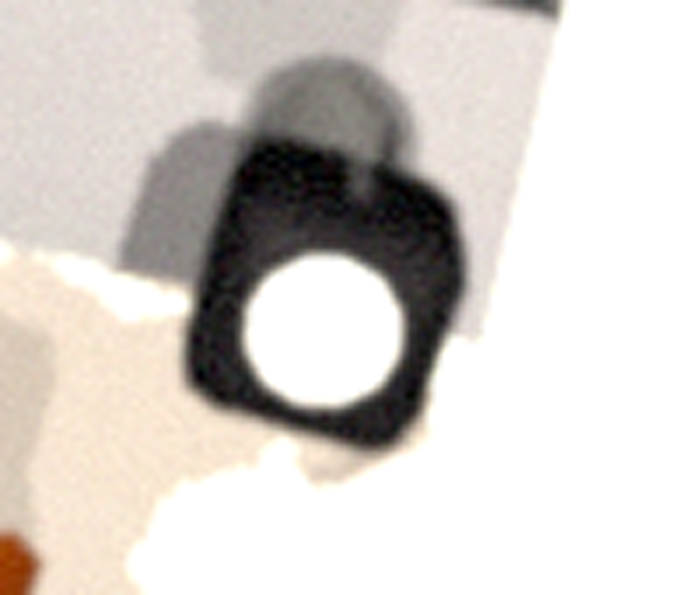

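>>> jog_arm --hand '[0.085,0.06,0.06,0.06,0.06]' --pt "0.001 0.002 0" --pt "0 0 0" --pt "0 0 0" --pt "0 0 0" --pt "0 0 0" --yaw '[0.186,0.186,0.186,0.186,0.186]'

```text
time_s: 2.02
position: [0.5005, -0.339, 0.2505]
tool_rot: [[0.303, 0.953, 0.0], [0.953, -0.303, -0.0], [-0.0, 0.0, -1.0]]
ft_force: [0.1, 0.8, 0.1]
grip_width: 0.06
gripper_force: 0.0
```

>>> jog_arm --hand '[0.06,0.06,0.06,0.06,0.06]' --pt "0 0 0" --pt "0 0 0" --pt "0 0 0" --pt "0 0 0" --pt "0 0 0" --yaw '[0.186,0.186,0.186,0.186,0.186]'

```text
time_s: 2.65
position: [0.5005, -0.339, 0.2505]
tool_rot: [[-0.583, 0.813, 0.0], [0.813, 0.583, -0.0], [-0.0, 0.0, -1.0]]
ft_force: [0.3, -0.1, -0.3]
grip_width: 0.0602
gripper_force: 0.0
```

>>> jog_arm --hand '[0.06,0.06,0.06,0.06,0.06]' --pt "0 0 0" --pt "0 0 0" --pt "0 0 0" --pt "0 0 0" --pt "0 0 0" --yaw '[0.186,0.186,0.186,0.186,0.186]'

```text
time_s: 3.28
position: [0.5005, -0.339, 0.2505]
tool_rot: [[-1.0, 0.019, 0.0], [0.019, 1.0, -0.0], [-0.0, -0.0, -1.0]]
ft_force: [-0.6, 0.8, 0.5]
grip_width: 0.0601
gripper_force: 0.0
```

>>> jog_arm --hand '[0.06,0.06,0.06,0.06,0.06]' --pt "0 0 0" --pt "0 0 -0.02" --pt "0 0 -0.02" --pt "0 0 0" --pt "0 0 0" --yaw '[0.115,0,0,0,0]'

```text
time_s: 3.9
position: [0.5011, -0.3391, 0.2113]
tool_rot: [[-0.996, -0.091, 0.001], [-0.091, 0.996, -0.001], [-0.001, -0.001, -1.0]]
ft_force: [0.4, 0.0, 0.8]
grip_width: 0.0601
gripper_force: 0.0
```

```bash
python3 - <<'E'
from h import *
a,s=shot('wrist','w2.png'); print(s['position'],s['q'],s['tool_rot'][:,0],s['wrist_torque'],s['ft_force'])
print(proj('wrist',[.5002,-.339,.146],s))
w=a[100:340,160:480,::-1].astype(float)*2
cv2.imwrite('pics/c3.png',cv2.resize(np.clip(w,0,255).astype('uint8'),None,fx=2.4,fy=2.4,interpolation=cv2.INTER_CUBIC))
E
```

```text
[ 0.50105214 -0.33912475  0.21132816] [-4.52886464e+01  2.88515985e+01  6.87848381e+01 -2.05862176e-03
  8.22836963e+01 -1.40488176e+02] [-9.95884297e-01 -9.06296243e-02 -8.59404809e-04] [ 0.00198905 -0.01739512 -0.04411919] [0.42487251 0.01845075 0.75332836]
[317.22803016 217.19667853]
```

View pics/c3.png

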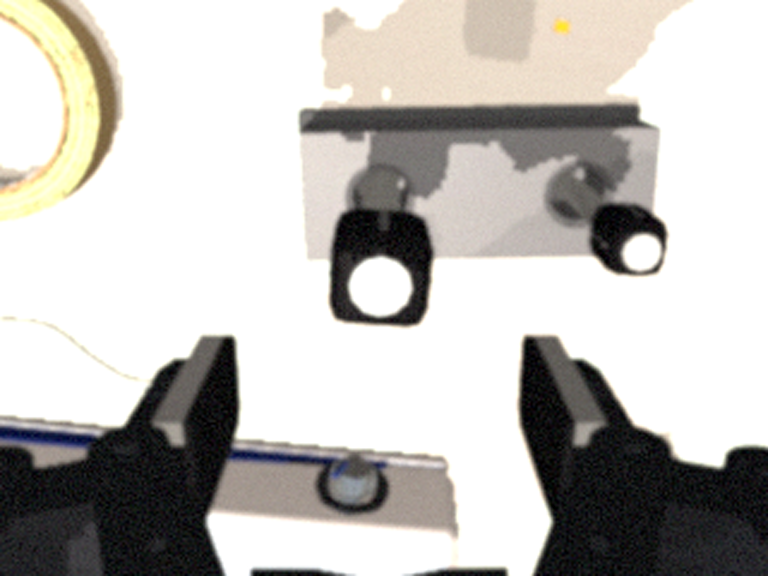

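The grip is aligned with the fingers: key top at (318,220) in full-image pixels, squarely between them. Descend, grip and lift slightly.

>>> jog_arm --hand '[0.06,0.06,0.06,0.06,0.06]' --pt "0 0 -0.03" --pt "0 0 -0.03" --pt "0 0 -0.022" --pt "0 0 0" --pt "0 0 0" --yaw '[0,0,0,0,0]'

```text
time_s: 4.58
position: [0.5015, -0.3392, 0.1298]
tool_rot: [[-0.996, -0.091, 0.002], [-0.091, 0.996, -0.002], [-0.002, -0.002, -1.0]]
ft_force: [-1.3, 0.2, 0.1]
grip_width: 0.0603
gripper_force: 0.0
```

>>> jog_arm --hand '[0.02,0.02,0.02,0.02,0.02]' --pt "0 0 0" --pt "0 0 0" --pt "0 0 0" --pt "0 0 0" --pt "0 0 0" --yaw '[0,0,0,0,0]' --grip_force 80

```text
time_s: 5.2
position: [0.5015, -0.339, 0.1295]
tool_rot: [[-0.996, -0.091, 0.002], [-0.091, 0.996, -0.001], [-0.001, -0.002, -1.0]]
ft_force: [-0.6, -0.2, 6.0]
grip_width: 0.0293
gripper_force: 77.8
```

>>> jog_arm --hand '[0.02,0.02,0.02,0.02,0.02]' --pt "0 0 0.015" --pt "0 0 0.03" --pt "0 0 0.03" --pt "0 0 0.02" --pt "0 0 0" --yaw '[0,0,0,0,0]'

```text
time_s: 5.82
position: [0.5014, -0.3389, 0.2252]
tool_rot: [[-0.996, -0.091, 0.002], [-0.091, 0.996, -0.002], [-0.002, -0.003, -1.0]]
ft_force: [0.9, -0.6, -2.1]
grip_width: 0.0289
gripper_force: 77.6
```

```bash
python3 - <<'E'
from h import *
print('open',onz('top',252.5,205.5,.05))
p,d=ray('top',360,140);q,e=ray('side',405,213)
t=np.linalg.lstsq(np.c_[d,-e],q-p,rcond=None)[0]; print('coil',p+d*t[0],q+e*t[1])
print('jar',onz('top',296,152,.06),'oil',onz('top',226,147,.09))
s=env.observe()
print([proj('wrist',P,dict(s,position=[.583,.064,.225])) for P in([.537,.064,.05],[.583,.064,.103])])
E
```

```text
open [0.5371336  0.06428691 0.05      ]
coil [ 0.68871832 -0.18595787  0.04701995] [ 0.70562597 -0.19152629  0.0511645 ]
jar [ 0.65921835 -0.03722582  0.06      ] oil [0.6659747  0.11688883 0.09      ]
[array([321.60914159, 135.47875446]), array([317.29826535, 194.62234227])]
```

>>> jog_arm --hand '[0.02,0.02,0.02,0.02,0.02]' --pt "0 0 0.045" --pt "0 0.02 0.005" --pt "0 0.05 0" --pt "0 0.05 0" --pt "0 0.05 0" --yaw '[0,0,0,0,0]'

```text
time_s: 6.45
position: [0.5002, -0.1663, 0.2718]
tool_rot: [[-0.996, -0.091, -0.002], [-0.091, 0.996, 0.002], [0.002, 0.002, -1.0]]
ft_force: [0.7, -0.6, -2.2]
grip_width: 0.0294
gripper_force: 78.0
```

>>> jog_arm --hand '[0.02,0.02,0.02,0.02,0.02]' --pt "0.01 0.05 0" --pt "0.02 0.05 0" --pt "0.02 0.05 0" --pt "0.02 0.05 -0.015" --pt "0.012 0.033 -0.02" --yaw '[0,0,0,0,0]'

```text
time_s: 7.08
position: [0.5827, 0.0672, 0.2366]
tool_rot: [[-0.996, -0.093, -0.001], [-0.093, 0.996, 0.0], [0.001, 0.001, -1.0]]
ft_force: [0.4, -0.1, -1.3]
grip_width: 0.0291
gripper_force: 78.0
```

>>> jog_arm --hand '[0.02,0.02,0.02,0.02,0.02]' --pt "0 0 -0.015" --pt "0 0 0" --pt "0 0 0" --pt "0 0 0" --pt "0 0 0" --yaw '[0,0,0,0,0]'

```text
time_s: 7.7
position: [0.5831, 0.0638, 0.2238]
tool_rot: [[-0.996, -0.09, 0.001], [-0.09, 0.996, -0.0], [-0.001, -0.0, -1.0]]
ft_force: [-0.1, -0.4, -0.5]
grip_width: 0.0293
gripper_force: 77.9
```

```bash
python3 - <<'E'
from h import *
a,s=shot('wrist','w3.png'); print(s['position'],s['q'],s['tool_rot'][:,0],s['wrist_torque'],s['ft_force'])
np.savez('s3.npz',position=s['position'],tool_rot=s['tool_rot'])
w=a[60:260,200:460,::-1].astype(float)*2
cv2.imwrite('pics/c4.png',cv2.resize(np.clip(w,0,255).astype('uint8'),(780,600),interpolation=cv2.INTER_CUBIC))
E
```

```text
[0.58313869 0.06380848 0.22384869] [-5.30981656e+00  2.64845673e+01  7.07719470e+01 -2.36234058e-04
  8.26891947e+01 -1.00491100e+02] [-9.95913467e-01 -9.03078093e-02 -9.30972601e-04] [ 0.02026872 -0.00207123  0.03635669] [-0.12880751 -0.43666851 -0.51922798]
```

View pics/c4.png

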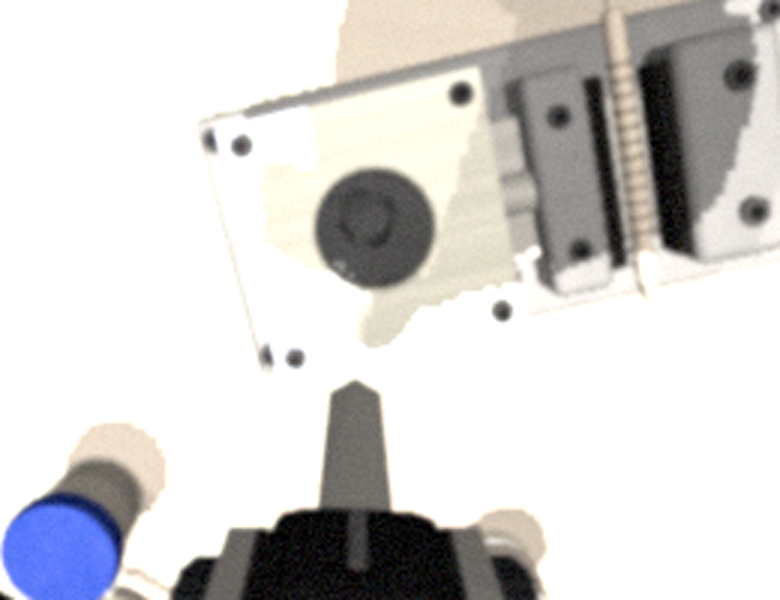

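The crop shows the opening centred at (375,228), i.e. full-image (325,136). The darker hex is inside it near (366,214). The probe is between the pads and the key tip is at (355,385).

```bash
python3 - <<'E'
from h import *
a=cv2.imread('pics/w3.png').astype(float)
def cl(x,y,w,h,k,lo,hi): return cv2.resize(np.clip((a[y:y+h,x:x+w]-lo)/(hi-lo)*255,0,255).astype('uint8'),(w*k,h*k),interpolation=cv2.INTER_CUBIC)
o=np.zeros((600,800,3),'uint8')
for i,(lo,hi) in enumerate([(10,50)]): o[:520,:520]=cl(305,115,40,40,13,lo,hi)
g=cv2.resize(cl(355,60,95,100,3,5,120),(280,295)); o[:295,520:]=g
o[300:600,530:800]=cl(301,180,27,30,10,10,90)
cv2.imwrite('pics/c5.png',o)
E
```

```text
(no output)
```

View pics/c5.png

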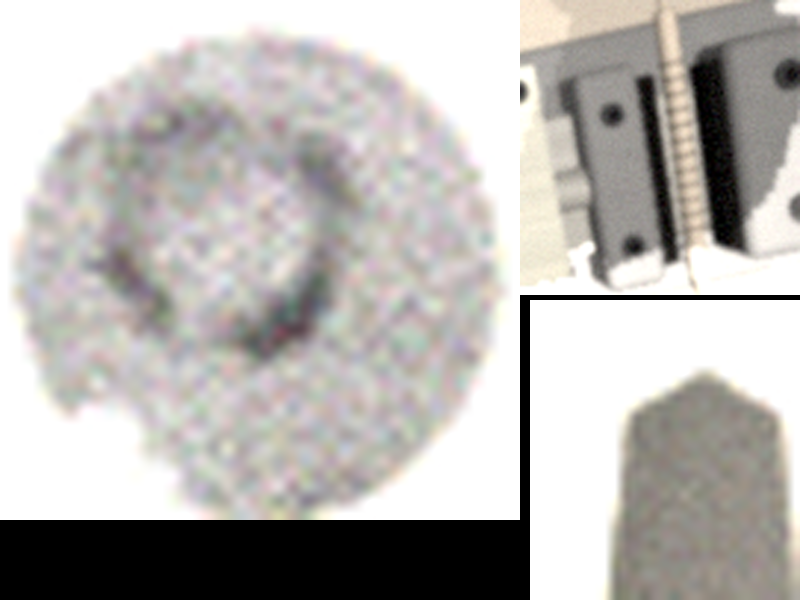

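The crop shows the drive recess ring centred near crop (225,222), i.e. full-image (322.3,132). It is noisy, so I average several frames before reading the hex angle.

```bash
python3 - <<'E'
from h import *
s=env.observe()
A=np.mean([env.get_image('wrist').astype(float) for _ in range(24)],0)
np.save('avg.npy',A); np.savez('s3.npz',position=s['position'],tool_rot=s['tool_rot'])
g=A.mean(2)
# rectify to the plane z=.0415 (hex rim), 0.1 mm per px, world axes: up=+x,left=+y
def rect(z,cx,cy,h,n):
    ii=np.linspace(-h,h,n); m=np.zeros((n,n,2),'float32')
    for r in range(n):
        for c in range(n): m[r,c]=proj('wrist',[cx-ii[r],cy-ii[c],z],s)
    return cv2.remap(g.astype('float32'),m[:,:,0],m[:,:,1],cv2.INTER_CUBIC)
c=onz('wrist',325,136,.05,s); d=onz('wrist',322.3,132,.0415,s); print('open',c,'drive guess',d)
R=rect(.0415,d[0],d[1],.014,280); np.save('R.npy',R); print(R.min(),np.percentile(R,[5,50,95]))
lo,hi=np.percentile(R,[1,90]); v=np.clip((R-lo)/(hi-lo)*255,0,255).astype('uint8')
cv2.imwrite('pics/c6.png',cv2.resize(v,(600,600),interpolation=cv2.INTER_CUBIC))
E
```

```text
open [0.53690791 0.06778351 0.05      ] drive guess [0.53393027 0.06493694 0.0415    ]Traceback (most recent call last):
  File "<stdin>", line 13, in <module>
  File "<stdin>", line 10, in rect
  File "h.py", line 18, in proj
    c,R,p=cam(n,s); q=R.T@(np.array(P)-p); x=q[:2]/q[2]; x=x*(1+c['k1']*(x@x)); return x*[c['fx'],c['fy']]+[c['cx'],c['cy']]
          ~~~^^^^^
  File "h.py", line 6, in cam
    c=env.calibration(n)
ValueError: time passes only in moves, steps and waits
```

```bash
cat > /tmp/patch.py <<'E'
s=open('h.py').read()
s=s.replace("    c=env.calibration(n)\n","    if n not in CAL: CAL[n]=env.calibration(n)\n    c=CAL[n]\n").replace("from rig import env\n","from rig import env\nCAL={}\n")
open('h.py','w').write(s)
E
python3 /tmp/patch.py; cat > rect.py <<'E'
from h import *
def rect(g,s,z,cx,cy,h,n):
    ii=np.linspace(-h,h,n); m=np.zeros((n,n,2),'float32')
    for r in range(n):
        for c in range(n): m[r,c]=proj('wrist',[cx-ii[r],cy-ii[c],z],s)
    return cv2.remap(g.astype('float32'),m[:,:,0],m[:,:,1],cv2.INTER_CUBIC)
E
python3 - <<'E'
from rect import *
s=dict(np.load('s3.npz')); g=np.load('avg.npy').mean(2)
R=rect(g,s,.0415,.53393,.06494,.014,280); np.save('R.npy',R)
lo,hi=np.percentile(R,[1,85]); print(lo,hi)
v=np.clip((R-lo)/(hi-lo)*255,0,255).astype('uint8')
cv2.imwrite('pics/c6.png',cv2.resize(v,(600,600),interpolation=cv2.INTER_CUBIC))
E
```

```text
25.392642726898192 42.148556518554685
```

View pics/c6.png

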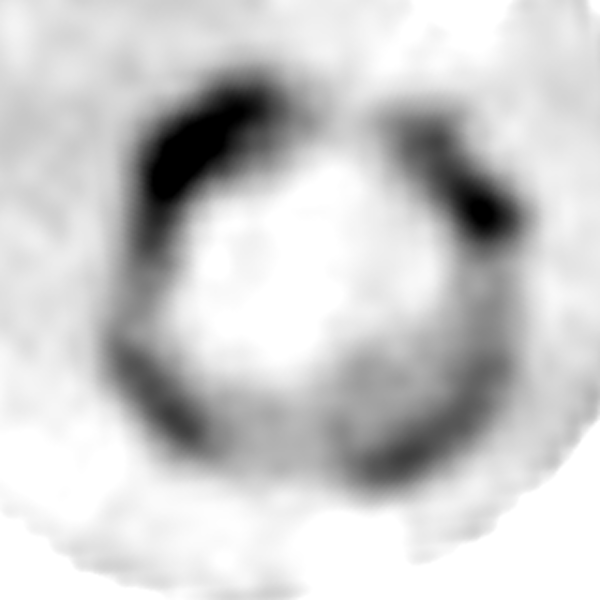

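The averaged view shows the recess ring centred at (317,280), about +0.9 mm x and −0.8 mm y from the guess. The bright floor looks roughly hexagonal with vertical sides, so I fit it numerically.

```bash
python3 - <<'E'
from rect import *
from scipy.optimize import minimize
s=dict(np.load('s3.npz')); g=np.load('avg.npy').mean(2)
# key tip check: corner at tool x * 8.66
T=s['tool_rot'];p=s['position']
for zt in(.1205,.1225): print('tip corner pred',proj('wrist',p+T@[.00866,0,zt],s),'seen 318.5 187.2')
for z in(.021,.0415):
    R=cv2.GaussianBlur(rect(np.minimum(g,42),s,z,.5345,.0643,.014,141),(0,0),2)
    ii=np.linspace(-14,14,141); X=-ii[:,None]+0*ii; Y=-ii[None,:]+0*ii[:,None]  # world offsets mm
    def rad(cx,cy,ph):
        a=np.arange(6)*np.pi/3+np.pi/6+ph
        return np.max([(X-cx)*np.cos(t)+(Y-cy)*np.sin(t) for t in a],0)
    for ap in(6.5,7.3,8.1):
        best=[]
        for ph in np.arange(-30,30,5):
            b=max(((lambda r:R[r<ap].mean()-R[(r>ap)&(r<ap+1.5)].mean())(rad(cx,cy,np.radians(ph))),cx,cy) for cx in np.arange(-2,2.1,.5) for cy in np.arange(-2,2.1,.5))
            best.append((round(b[0],2),int(ph),b[1],b[2]))
        print(z,ap,sorted(best)[::-1][:4],min(best)[:2])
E
```

```text
tip corner pred [316.91112503 185.75718859] seen 318.5 187.2
tip corner pred [316.91381258 185.16412888] seen 318.5 187.2
0.021 6.5 [(np.float32(5.65), 0, np.float64(2.0), np.float64(0.5)), (np.float32(5.61), -5, np.float64(2.0), np.float64(1.0)), (np.float32(5.6), -10, np.float64(2.0), np.float64(1.0)), (np.float32(5.57), 5, np.float64(2.0), np.float64(1.0))] (np.float32(5.45), -30)
0.021 7.3 [(np.float32(6.29), -10, np.float64(1.5), np.float64(0.5)), (np.float32(6.27), -5, np.float64(1.5), np.float64(0.5)), (np.float32(6.26), -15, np.float64(2.0), np.float64(0.5)), (np.float32(6.23), 0, np.float64(2.0), np.float64(0.5))] (np.float32(6.13), 10)
0.021 8.1 [(np.float32(5.68), -15, np.float64(1.5), np.float64(0.5)), (np.float32(5.66), -20, np.float64(1.5), np.float64(0.5)), (np.float32(5.64), -10, np.float64(1.5), np.float64(0.5)), (np.float32(5.59), -25, np.float64(1.5), np.float64(0.5))] (np.float32(5.34), 15)
0.0415 6.5 [(np.float32(6.18), -10, np.float64(0.5), np.float64(0.0)), (np.float32(6.17), -5, np.float64(0.5), np.float64(0.0)), (np.float32(6.14), -15, np.float64(0.5), np.float64(0.0)), (np.float32(6.13), 0, np.float64(0.5), np.float64(0.0))] (np.float32(6.02), -25)
0.0415 7.3 [(np.float32(6.04), -15, np.float64(0.0), np.float64(0.0)), (np.float32(6.03), -10, np.float64(0.0), np.float64(0.0)), (np.float32(6.01), -20, np.float64(0.0), np.float64(0.0)), (np.float32(6.01), -30, np.float64(0.0), np.float64(0.0))] (np.float32(5.8), 10)
0.0415 8.1 [(np.float32(4.0), -15, np.float64(-0.5), np.float64(0.0)), (np.float32(3.98), -20, np.float64(-0.5), np.float64(0.0)), (np.float32(3.94), -25, np.float64(-0.5), np.float64(0.0)), (np.float32(3.92), -10, np.float64(-0.5), np.float64(0.0))] (np.float32(3.63), 10)
```

>>> jog_arm --hand '[0.02,0.02,0.02,0.02,0.02]' --pt "-0.025 -0.001 0" --pt "-0.025 0 0" --pt "0 0 -0.03" --pt "0 0 -0.019" --pt "0 0 0" --yaw '[-0.1,-0.1,0,0,0]'

```text
time_s: 9.57
position: [0.5326, 0.0633, 0.1734]
tool_rot: [[-0.994, 0.109, -0.003], [0.109, 0.994, 0.0], [0.003, -0.0, -1.0]]
ft_force: [0.0, -0.3, -1.8]
grip_width: 0.0295
gripper_force: 78.0
```

>>> jog_arm --hand '[0.02,0.02,0.02,0.02,0.02]' --pt "0 0 -0.003" --pt "0 0 -0.002" --pt "0 0 -0.001" --pt "0 0 0" --pt "0 0 0" --yaw '[0,0,0,0,0]'

```text
time_s: 10.2
position: [0.5331, 0.0633, 0.1685]
tool_rot: [[-0.994, 0.109, 0.0], [0.109, 0.994, -0.0], [-0.0, -0.0, -1.0]]
ft_force: [0.8, -0.6, -1.2]
grip_width: 0.0293
gripper_force: 78.0
```

>>> jog_arm --hand '[0.02,0.02,0.02,0.02,0.02]' --pt "0 0 -0.001" --pt "0 0 -0.001" --pt "0 0 -0.0005" --pt "0 0 0" --pt "0 0 0" --yaw '[0,0,0,0,0]'

```text
time_s: 10.82
position: [0.5331, 0.0633, 0.1658]
tool_rot: [[-0.994, 0.109, 0.0], [0.109, 0.994, -0.0], [-0.0, -0.0, -1.0]]
ft_force: [0.5, -0.2, -1.6]
grip_width: 0.0294
gripper_force: 78.0
```

>>> jog_arm --hand '[0.02,0.02,0.02,0.02,0.02]' --pt "0 0 -0.0005" --pt "0 0 -0.0005" --pt "0 0 0" --pt "0 0 0" --pt "0 0 0" --yaw '[0,0,0,0,0]'

```text
time_s: 11.45
position: [0.5331, 0.0633, 0.1648]
tool_rot: [[-0.994, 0.109, 0.0], [0.109, 0.994, 0.0], [-0.0, 0.0, -1.0]]
ft_force: [0.3, 1.1, -2.2]
grip_width: 0.0295
gripper_force: 78.0
```

>>> jog_arm --hand '[0.02,0.02,0.02,0.02,0.02]' --pt "0 0 -0.0005" --pt "0 0 -0.0005" --pt "0 0 0" --pt "0 0 0" --pt "0 0 0" --yaw '[0,0,0,0,0]'

```text
time_s: 12.08
position: [0.5331, 0.0633, 0.1638]
tool_rot: [[-0.994, 0.109, 0.0], [0.109, 0.994, -0.0], [-0.0, 0.0, -1.0]]
ft_force: [1.6, 0.3, -0.8]
grip_width: 0.0295
gripper_force: 78.1
```

>>> jog_arm --hand '[0.02,0.02,0.02,0.02,0.02]' --pt "0 0 -0.0005" --pt "0 0 0" --pt "0 0 0" --pt "0 0 0" --pt "0 0 0" --yaw '[0,0,0,0,0]'

```text
time_s: 12.7
position: [0.5331, 0.0633, 0.1634]
tool_rot: [[-0.994, 0.109, 0.0], [0.109, 0.994, -0.0], [-0.0, -0.0, -1.0]]
ft_force: [1.6, -0.8, 0.1]
grip_width: 0.0293
gripper_force: 78.1
```

>>> jog_arm --hand '[0.02,0.02,0.02,0.02,0.02]' --pt "0 0 -0.0005" --pt "0 0 0" --pt "0 0 0" --pt "0 0 0" --pt "0 0 0" --yaw '[0,0,0,0,0]'

```text
time_s: 13.32
position: [0.5332, 0.0633, 0.1629]
tool_rot: [[-0.994, 0.109, 0.0], [0.109, 0.994, -0.0], [-0.0, 0.0, -1.0]]
ft_force: [1.1, -0.2, 1.2]
grip_width: 0.029
gripper_force: 78.3
```

```bash
python3 - <<'E'
from h import *
s=env.observe(); print(s['position'],s['ft_force'],s['wrist_torque'])
E
```

```text
[0.53317086 0.06329159 0.16291696] [ 1.13104195 -0.23261043  1.23015265] [ 0.09005424 -0.38759484 -0.03088746]
```

>>> jog_arm --hand '[0.02,0.02,0.02,0.02,0.02]' --pt "0.0005 0 0" --pt "0 0 0" --pt "0 0 -0.0005" --pt "0 0 0" --pt "0 0 0" --yaw '[0,0,0,0,0]'

```text
time_s: 13.95
position: [0.5336, 0.0633, 0.1625]
tool_rot: [[-0.994, 0.109, 0.0], [0.109, 0.994, -0.0], [-0.0, -0.0, -1.0]]
ft_force: [0.7, 0.6, 4.3]
grip_width: 0.0291
gripper_force: 78.6
```

```bash
python3 - <<'E'
from h import *
s=env.observe(); print(s['position'],s['ft_force'],s['wrist_torque'])
E
```

```text
[0.53361776 0.06330276 0.16246939] [0.67305612 0.55371525 4.31063199] [ 0.0748674  -0.03614081 -0.03032998]
```

>>> jog_arm --hand '[0.02,0.02,0.02,0.02,0.02]' --pt "0.0005 0 0" --pt "0 0 0" --pt "0 0 0" --pt "0 0 0" --pt "0 0 0" --yaw '[0,0,0,0,0]'

```text
time_s: 14.58
position: [0.534, 0.0633, 0.1623]
tool_rot: [[-0.994, 0.109, -0.0], [0.109, 0.994, 0.0], [0.0, -0.0, -1.0]]
ft_force: [-1.1, 0.1, 5.4]
grip_width: 0.0293
gripper_force: 78.7
```

```bash
python3 - <<'E'
from h import *
s=env.observe(); print(s['position'],s['ft_force'],s['wrist_torque'])
E
```

```text
[0.53398437 0.063311   0.1623476 ] [-1.08459625  0.11832869  5.42565506] [ 0.09289684  0.17925311 -0.00260061]
```

>>> jog_arm --hand '[0.02,0.02,0.02,0.02,0.02]' --pt "-0.0003 0.0002 0" --pt "0 0 0" --pt "0 0 0" --pt "0 0 0" --pt "0 0 0" --yaw '[-0.04,-0.04,0,0,0]'

```text
time_s: 15.2
position: [0.5337, 0.0635, 0.1621]
tool_rot: [[-0.982, 0.187, -0.0], [0.187, 0.982, 0.0], [0.0, -0.0, -1.0]]
ft_force: [1.0, 0.3, -0.8]
grip_width: 0.0293
gripper_force: 77.9
```

```bash
python3 - <<'E'
from h import *
s=env.observe(); print(s['position'],s['ft_force'],s['wrist_torque'])
E
```

```text
[0.53371774 0.06352166 0.16205865] [ 1.0297805   0.29030884 -0.81547296] [ 0.10764259 -0.449326   -0.04078428]
```

>>> jog_arm --hand '[0.02,0.02,0.02,0.02,0.02]' --pt "0 0 0" --pt "0 0 0" --pt "0 0 0" --pt "0 0 0" --pt "0 0 0" --yaw '[-0.04,-0.04,0,0,0]'

```text
time_s: 15.82
position: [0.5337, 0.0635, 0.1623]
tool_rot: [[-0.964, 0.265, -0.0], [0.265, 0.964, 0.0], [0.0, 0.0, -1.0]]
ft_force: [2.7, -0.7, -1.5]
grip_width: 0.0295
gripper_force: 77.9
```

```bash
python3 - <<'E'
from h import *
s=env.observe(); print(s['position'],s['ft_force'],s['wrist_torque'])
E
```

```text
[0.53374951 0.06348599 0.16232262] [ 2.71239191 -0.67729689 -1.49768564] [ 0.02007368 -0.44574727  0.01638816]
```

>>> jog_arm --hand '[0.02,0.02,0.02,0.02,0.02]' --pt "0.0003 0 0" --pt "0 0 -0.0005" --pt "0 0 -0.0005" --pt "0 0 0" --pt "0 0 0" --yaw '[0,0,0,0,0]'

```text
time_s: 16.45
position: [0.5341, 0.0636, 0.1613]
tool_rot: [[-0.964, 0.266, -0.0], [0.266, 0.964, 0.0], [0.0, 0.0, -1.0]]
ft_force: [1.8, 0.7, -0.4]
grip_width: 0.0295
gripper_force: 77.9
```

```bash
python3 - <<'E'
from h import *
s=env.observe(); print(s['position'],s['ft_force'],s['wrist_torque'])
E
```

```text
[0.5340705  0.06356054 0.16129118] [ 1.80975666  0.6737832  -0.44890957] [ 0.17265812 -0.39643898  0.07302529]
```

>>> jog_arm --hand '[0.02,0.02,0.02,0.02,0.02]' --pt "0.0003 0.0001 0" --pt "0 0 -0.001" --pt "0 0 -0.001" --pt "0 0 0" --pt "0 0 0" --yaw '[0,0,0,0,0]'

```text
time_s: 17.08
position: [0.5343, 0.0636, 0.1592]
tool_rot: [[-0.964, 0.266, -0.0], [0.266, 0.964, 0.0], [0.0, -0.0, -1.0]]
ft_force: [1.5, 0.1, -2.1]
grip_width: 0.0292
gripper_force: 77.9
```

```bash
python3 - <<'E'
from h import *
s=env.observe(); print(s['position'],s['ft_force'],s['wrist_torque'])
E
```

```text
[0.53431894 0.06359605 0.15922249] [ 1.46260427  0.14066502 -2.07222633] [ 0.18669809 -0.27995781 -0.02110486]
```

>>> jog_arm --hand '[0.02,0.02,0.02,0.02,0.02]' --pt "0.0003 0.0001 -0.001" --pt "0 0 -0.002" --pt "0 0 -0.002" --pt "0 0 -0.001" --pt "0 0 0" --yaw '[0,0,0,0,0]'

```text
time_s: 17.7
position: [0.5346, 0.0637, 0.1532]
tool_rot: [[-0.964, 0.266, -0.0], [0.266, 0.964, -0.0], [0.0, -0.0, -1.0]]
ft_force: [1.1, -0.1, -1.9]
grip_width: 0.0295
gripper_force: 78.0
```

>>> jog_arm --hand '[0.02,0.02,0.02,0.02,0.02]' --pt "0 0 -0.002" --pt "0 0 -0.002" --pt "0 0 -0.002" --pt "0 0 0" --pt "0 0 0" --yaw '[0,0,0,0,0]'

```text
time_s: 18.32
position: [0.5347, 0.0637, 0.1473]
tool_rot: [[-0.964, 0.266, -0.0], [0.266, 0.964, 0.0], [0.0, 0.0, -1.0]]
ft_force: [0.7, 0.2, -1.8]
grip_width: 0.0291
gripper_force: 78.0
```

```bash
python3 - <<'E'
from h import *
s=env.observe(); print(s['position'],s['ft_force'],s['wrist_torque'],s['q'])
E
```

```text
[0.5346568  0.06370901 0.14726547] [ 0.69755544  0.24051443 -1.7778186 ] [ 0.05543056 -0.10503936 -0.03748136] [-5.81012984e+00  2.61661021e+01  8.53320275e+01  1.58762097e-03
  6.85102187e+01 -8.04105335e+01]
```

>>> jog_arm --hand '[0.02,0.02,0.02,0.02,0.02]' --pt "0 0 0" --pt "0 0 0" --pt "0 0 0" --pt "0 0 0" --pt "0 0 0" --yaw '[-0.1,-0.16,-0.16,-0.16,-0.16]' --grip_force 100

```text
time_s: 18.95
position: [0.5349, 0.0639, 0.1474]
tool_rot: [[-0.529, 0.849, 0.001], [0.849, 0.529, 0.0], [0.0, 0.001, -1.0]]
ft_force: [1.2, 2.2, -2.0]
grip_width: 0.0291
gripper_force: 96.9
```

```bash
cat > o.py <<'E'
from h import *
s=env.observe(); x=s['tool_rot'][:,0]; print(s['time_s'],s['position'],'F',s['ft_force'].round(2),'M',s['wrist_torque'].round(3),'yaw',np.arctan2(x[1],x[0]).round(4),'q6',s['q'][5].round(1))
E
python3 o.py
```

```text
18.95 [0.53486373 0.06390776 0.14740831] F [ 1.16  2.24 -2.01] M [ 0.416 -0.38   0.145] yaw 2.1278 q6 -37.7
```

>>> jog_arm --hand '[0.02,0.02,0.02,0.02,0.02]' --pt "0 0 0" --pt "0 0 0" --pt "0 0 0" --pt "0 0 0" --pt "0 0 0" --yaw '[-0.16,-0.16,-0.16,-0.16,-0.16]'

```text
time_s: 19.58
position: [0.5349, 0.0639, 0.1474]
tool_rot: [[0.241, 0.971, 0.001], [0.971, -0.241, 0.0], [0.001, 0.001, -1.0]]
ft_force: [2.0, 1.7, -3.2]
grip_width: 0.0287
gripper_force: 96.9
```

```bash
python3 o.py
```

```text
19.575 [0.53490597 0.0639469  0.14740185] F [ 2.02  1.73 -3.18] M [ 0.393 -0.395  0.132] yaw 1.3278 q6 8.1
```

>>> jog_arm --hand '[0.02,0.02,0.02,0.02,0.02]' --pt "0.0004 0.0003 0" --pt "0 0 0" --pt "0 0 0" --pt "0 0 0" --pt "0 0 0" --yaw '[-0.16,-0.16,-0.16,-0.16,0]'

```text
time_s: 20.2
position: [0.5351, 0.0641, 0.1474]
tool_rot: [[0.769, 0.64, 0.0], [0.64, -0.769, 0.0], [0.0, 0.0, -1.0]]
ft_force: [0.4, 0.3, -2.0]
grip_width: 0.0288
gripper_force: 97.9
```

```bash
python3 o.py; cat > jaw.py <<'E'
import sys
from rect import *
# vise frame: origin from opening; y profile of region; 0.2mm px
O=np.array([.5345+.0021,.0641+.0035]); th=np.radians(19)
ux=np.array([np.cos(th),np.sin(th)]); uy=np.array([-np.sin(th),np.cos(th)])
def jaw(g,s,z=.047):
    ys=np.arange(.035,.135,.00025); xs=np.arange(-.045,.045,.0005)
    m=np.array([[proj('wrist',[*(O+ux*x+uy*y),z],s) for y in ys] for x in xs]).astype('float32')
    return cv2.remap(g.astype('float32'),m[:,:,0],m[:,:,1],cv2.INTER_CUBIC)
def snap(name,n=10):
    s=env.observe(); A=np.mean([env.get_image('wrist').astype(float) for _ in range(n)],0)
    np.savez(name,A=A.mean(2),position=s['position'],tool_rot=s['tool_rot'])
    return np.load(name)
E
python3 - <<'E'
from jaw import *
a=dict(np.load('s3.npz')); J0=jaw(np.load('avg.npy').mean(2),a)
b=dict(snap('n1.npz')); J1=jaw(b['A'],b)
f=lambda J:np.clip(J*1.9,0,255).astype('uint8')
o=np.vstack([cv2.resize(f(J),(800,290),interpolation=cv2.INTER_CUBIC) for J in(J0,J1)])
cv2.imwrite('pics/c7.png',o)
print(proj('wrist',[*(O+uy*.085),.047],b))
E
python3 o.py
```

```text
20.2 [0.53513903 0.06406806 0.14739537] F [ 0.4   0.3  -1.96] M [ 0.208 -0.21  -0.01 ] yaw 0.6942 q6 44.5
[213.78566463 159.64038729]
20.7 [0.53512464 0.06404035 0.14738739] F [ 0.36  1.36 -1.06] M [ 0.233 -0.157 -0.036] yaw 0.6933 q6 44.5
```

View pics/c7.png

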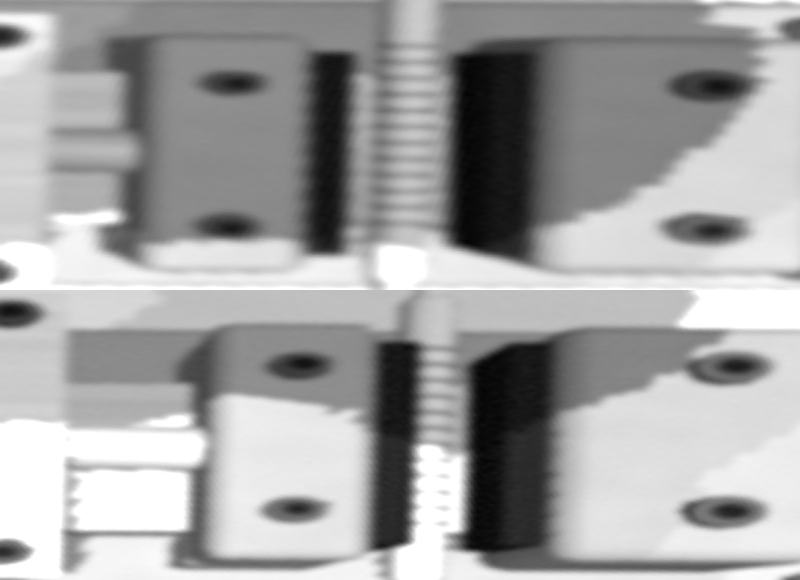

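Top strip is before turning, bottom is now, at 8 px/mm. The sliding jaw's screws went 232→298 px with a frame shift of 17, so about 6.1 mm or 2.04 rad. The metal-to-metal distance went 232→183 px, so the pad gap is now about 11 mm and roughly 1.45 rad remain.

>>> jog_arm --hand '[0.02,0.02,0.02,0.02,0.02]' --pt "0.0002 0.0002 0" --pt "0 0 0" --pt "0 0 0" --pt "0 0 0" --pt "0 0 0" --yaw '[-0.15,-0.15,-0.15,-0.15,-0.15]'

```text
time_s: 21.32
position: [0.5353, 0.0642, 0.1474]
tool_rot: [[0.998, -0.061, 0.0], [-0.061, -0.998, -0.0], [0.0, 0.0, -1.0]]
ft_force: [0.3, 0.0, -0.0]
grip_width: 0.0284
gripper_force: 97.1
```

```bash
python3 o.py
```

```text
21.325 [0.53530068 0.06415291 0.14739554] F [ 0.32  0.02 -0.03] M [ 0.198 -0.17   0.128] yaw -0.0615 q6 87.8
```

>>> jog_arm --hand '[0.02,0.02,0.02,0.02,0.02]' --pt "0 0 0" --pt "0 0 0" --pt "0 0 0" --pt "0 0 0" --pt "0 0 0" --yaw '[-0.05,-0.05,-0.05,-0.05,-0.05]'

```text
time_s: 21.95
position: [0.5353, 0.0641, 0.1474]
tool_rot: [[0.953, -0.303, 0.0], [-0.303, -0.953, -0.0], [0.0, 0.0, -1.0]]
ft_force: [0.7, 1.2, 0.5]
grip_width: 0.0287
gripper_force: 97.2
```

```bash
python3 o.py
```

```text
21.95 [0.53532459 0.06410559 0.14739525] F [0.65 1.21 0.52] M [ 0.164 -0.202  0.145] yaw -0.3082 q6 101.9
```

>>> jog_arm --hand '[0.02,0.02,0.02,0.02,0.02]' --pt "0 0 0" --pt "0 0 0" --pt "0 0 0" --pt "0 0 0" --pt "0 0 0" --yaw '[-0.05,-0.05,-0.05,-0.05,-0.05]'

```text
time_s: 22.58
position: [0.5354, 0.0641, 0.1474]
tool_rot: [[0.848, -0.53, 0.0], [-0.53, -0.848, -0.0], [0.0, 0.0, -1.0]]
ft_force: [0.3, 1.0, -0.6]
grip_width: 0.029
gripper_force: 97.2
```

```bash
python3 o.py
```

```text
22.575 [0.53537286 0.06407315 0.14738699] F [ 0.31  1.02 -0.56] M [ 0.088 -0.234  0.151] yaw -0.5582 q6 116.2
```

>>> jog_arm --hand '[0.02,0.02,0.02,0.02,0.02]' --pt "0 0 0" --pt "0 0 0" --pt "0 0 0" --pt "0 0 0" --pt "0 0 0" --yaw '[-0.04,-0.04,-0.04,-0.04,-0.04]'

```text
time_s: 23.2
position: [0.5354, 0.0641, 0.1474]
tool_rot: [[0.726, -0.687, 0.0], [-0.687, -0.726, -0.0], [0.0, 0.0, -1.0]]
ft_force: [0.5, -0.6, -0.3]
grip_width: 0.0284
gripper_force: 97.1
```

```bash
python3 o.py; python3 - <<'E'
from jaw import *
snap('n2.npz')
a=dict(np.load('s3.npz')); 
L=[jaw(np.load('avg.npy').mean(2),a)]+[(lambda b:jaw(b['A'],b))(dict(np.load(n))) for n in('n1.npz','n2.npz')]
np.save('L.npy',np.array(L))
# screw blobs: local dark vs surrounding (black-hat), circle r~2 mm
for J in L:
    K=cv2.resize(J,None,fx=1,fy=2); K=cv2.GaussianBlur(K,(0,0),3)  # .25mm px both
    bh=cv2.morphologyEx(K,cv2.MORPH_BLACKHAT,cv2.getStructuringElement(cv2.MORPH_ELLIPSE,(41,41)))
    out=[]
    for _ in range(14):
        _,m,_,(x,y)=cv2.minMaxLoc(bh); out.append((x,y,round(m))); cv2.circle(bh,(x,y),16,0,-1)
    print(sorted(out))
E
python3 o.py
```

```text
23.2 [0.53536447 0.06405218 0.14737972] F [ 0.46 -0.59 -0.35] M [ 0.189 -0.241  0.151] yaw -0.7578 q6 127.7
[(0, 48, 96), (0, 344, 129), (1, 328, 79), (167, 270, 59), (167, 287, 59), (167, 306, 64), (168, 220, 60), (168, 239, 60), (169, 135, 61), (169, 160, 61), (169, 178, 61), (169, 204, 60), (170, 118, 61), (361, 290, 66)]
[(0, 26, 85), (0, 324, 132), (90, 307, 72), (143, 271, 86), (189, 309, 99), (190, 221, 99), (190, 240, 98), (190, 257, 97), (190, 276, 97), (190, 293, 98), (191, 173, 85), (191, 205, 99), (192, 157, 81), (192, 189, 78)]
[(0, 322, 90), (0, 339, 70), (14, 330, 117), (15, 314, 46), (66, 299, 37), (66, 317, 36), (71, 239, 40), (93, 280, 33), (158, 277, 41), (165, 355, 33), (174, 276, 58), (222, 0, 72), (228, 15, 60), (398, 45, 76)]
23.7 [0.53533558 0.06412234 0.14738751] F [ 0.64 -0.68 -0.67] M [-0.119 -0.253  0.146] yaw -0.7569 q6 127.6
```

The jaws are hidden from the wrist camera at this yaw. I release the key, which stands in the drive by itself, rise, and put the camera over the jaws to check.

>>> jog_arm --hand '[0.05,0.06,0.06,0.06,0.06]' --pt "0 0 0" --pt "0 0 0" --pt "0 0 0" --pt "0 0 0.03" --pt "0 0 0.04" --yaw '[0,0,0,0,0]'

```text
time_s: 24.32
position: [0.5349, 0.0642, 0.2175]
tool_rot: [[0.727, -0.687, -0.002], [-0.687, -0.727, 0.0], [-0.002, 0.001, -1.0]]
ft_force: [0.7, -0.4, 1.2]
grip_width: 0.06
gripper_force: 0.0
```

>>> jog_arm --hand '[0.06,0.06,0.06,0.06,0.06]' --pt "-0.02 0.034 0" --pt "-0.03 0.05 0" --pt "-0.03 0.05 0" --pt "0 0 0" --pt "0 0 0" --yaw '[0,0,0,0,0]'

```text
time_s: 24.95
position: [0.4555, 0.198, 0.2174]
tool_rot: [[0.727, -0.687, 0.0], [-0.687, -0.727, -0.0], [0.0, -0.0, -1.0]]
ft_force: [0.7, 0.1, 0.1]
grip_width: 0.0598
gripper_force: 0.0
```

```bash
python3 o.py; python3 - <<'E'
from jaw import *
b=dict(snap('n3.npz',16)); J=jaw(b['A'],b)
L=list(np.load('L.npy')[:2])+[J]; np.save('L.npy',np.array(L))
o=np.vstack([cv2.resize(np.clip(K*1.9,0,255).astype('uint8'),(800,200),interpolation=cv2.INTER_CUBIC) for K in L])
cv2.imwrite('pics/c8.png',o); print(proj('wrist',[*(O+uy*.085),.047],b),cam('wrist',b)[2])
E
```

```text
24.95 [0.45553451 0.1980385  0.21743461] F [0.71 0.14 0.06] M [-0.007 -0.036 -0.01 ] yaw -0.7568 q6 143.2
[316.86883845 105.4063333 ] [0.50793715 0.14790211 0.34451031]
```

View pics/c8.png

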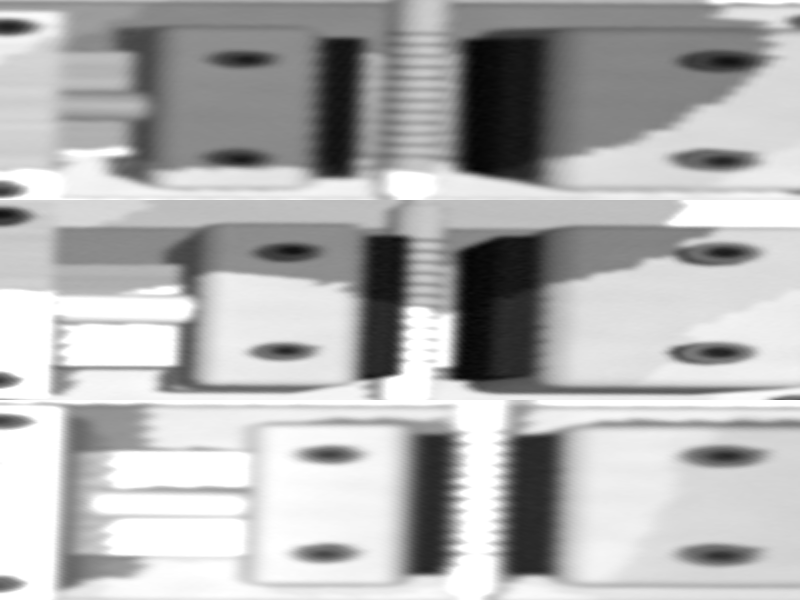

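Bottom strip, now: the probe (455–510) is pinned between both pads. The metal-to-metal distance is 148 px = 18.5 mm, against 20 mm at first touch. Screw separation closed 86 px, about 3.55 rad. Squeeze is therefore about 1.5 mm, which is firm. I go back, take the key and draw it out.

>>> jog_arm --hand '[0.06,0.06,0.06,0.06,0.06]' --pt "0.03 -0.05 0" --pt "0.03 -0.05 0" --pt "0.02 -0.034 0" --pt "0 0 0" --pt "0 0 -0.02" --yaw '[0,0,0,0,0]'

```text
time_s: 26.38
position: [0.5356, 0.0644, 0.1981]
tool_rot: [[0.727, -0.687, 0.003], [-0.687, -0.727, 0.0], [0.002, -0.002, -1.0]]
ft_force: [0.7, -0.8, -0.1]
grip_width: 0.0601
gripper_force: 0.0
```

>>> jog_arm --hand '[0.06,0.06,0.06,0.06,0.06]' --pt "0 0 -0.025" --pt "0 0 -0.025" --pt "0 0 -0.003" --pt "0 0 0" --pt "0 0 0" --yaw '[0,0,0,0,0]'

```text
time_s: 27.0
position: [0.5356, 0.0644, 0.1454]
tool_rot: [[0.727, -0.687, 0.002], [-0.687, -0.727, -0.0], [0.002, -0.001, -1.0]]
ft_force: [-0.0, 0.1, 0.6]
grip_width: 0.0601
gripper_force: 0.0
```

>>> jog_arm --hand '[0.05,0.04,0.02,0.02,0.02]' --pt "0 0 0" --pt "0 0 0" --pt "0 0 0" --pt "0 0 0" --pt "0 0 0" --yaw '[0,0,0,0,0]' --grip_force 60

```text
time_s: 27.62
position: [0.5353, 0.0642, 0.1444]
tool_rot: [[0.727, -0.687, 0.0], [-0.687, -0.727, -0.0], [0.0, -0.0, -1.0]]
ft_force: [-0.4, -0.4, 1.7]
grip_width: 0.0293
gripper_force: 59.5
```

```bash
python3 o.py
```

```text
27.625 [0.53529687 0.06419002 0.14441348] F [-0.44 -0.41  1.68] M [0.026 0.053 0.045] yaw -0.7571 q6 127.6
```

>>> jog_arm --hand '[0.02,0.02,0.02,0.02,0.02]' --pt "0 0 0.005" --pt "0 0 0.01" --pt "0 0 0.015" --pt "0 0 0.02" --pt "0 0 0.02" --yaw '[0,0,0,0,0]'

```text
time_s: 28.25
position: [0.5351, 0.0642, 0.216]
tool_rot: [[0.727, -0.687, 0.001], [-0.687, -0.727, -0.0], [0.001, -0.0, -1.0]]
ft_force: [0.9, 0.6, -1.4]
grip_width: 0.0292
gripper_force: 61.1
```

>>> jog_arm --hand '[0.02,0.02,0.02,0.02,0.02]' --pt "0 0 0.03" --pt "0 0 0.03" --pt "0 -0.05 0" --pt "-0.01 -0.05 0" --pt "-0.01 -0.05 0" --yaw '[0,0,0,0,0]'

```text
time_s: 28.88
position: [0.5146, -0.0871, 0.2755]
tool_rot: [[0.727, -0.687, 0.001], [-0.687, -0.727, -0.0], [0.001, -0.0, -1.0]]
ft_force: [1.3, -0.4, -1.0]
grip_width: 0.0291
gripper_force: 61.2
```

```bash
python3 - <<'E'
from jaw import *
b=dict(snap('n4.npz',6)); a=b['A']
# key tip in view: columns dark/gray silhouette; predicted tip corner pixels for tip offset guesses
T=b['tool_rot'];p=b['position']; print(p)
for z in(.1217,.1234,.1265): print(z,proj('wrist',p+T@[.00866,0,z],b))
print(a[170:205:2,300:336:3].round().astype(int))
E
```

```text
[ 0.51462419 -0.08712367  0.27546265]
0.1217 [317.07396768 183.14853198]
0.1234 [317.07715031 182.65984362]
0.1265 [317.08285197 181.78440956]
[[170 170 171 171 170 171 171 171 170 170 170 170]
 [170 171 170 170 170 171 171 170 170 171 170 171]
 [171 171 170 171 171 171 171 171 170 170 170 170]
 [172 170 170 171 171 171 171 171 170 170 171 170]
 [170 170 170 170 171 171 171 171 171 171 171 170]
 [170 170 170 171 170 171 171 171 171 171 171 170]
 [170 171 170 170 171 171 171 170 171 171 171 170]
 [170 170 170 170 171 171 170 168 154 155 170 171]
 [170 171 170 171 171 160 128 137 115 115 152 170]
 [170 171 171 171 154  95  67  81 107 112 120 170]
 [170 171 171 152  86  64  65  62  73 107 115 168]
 [170 170 171 113  58  65  66  61  55  94 112 164]
 [171 170 171 107  59  65  65  62  56  87 111 153]
 [170 170 171  95  60  67  66  62  56  84 111 139]
 [170 170 171  89  62  67  65  61  57  79 111 124]
 [171 170 170  76  63  66  65  61  57  75 112 116]
 [170 171 169  71  64  68  66  61  58  71 113 115]
 [170 167 168  65  66  66  65  60  56  66 112 111]]
```

>>> jog_arm --hand '[0.02,0.02,0.02,0.02,0.02]' --pt "-0.003 -0.05 0" --pt "-0.003 -0.05 0" --pt "-0.003 -0.05 0" --pt "-0.004 -0.05 0" --pt "0 -0.05 0" --yaw '[0,0,0,0,0]'

```text
time_s: 29.8
position: [0.5027, -0.3361, 0.2747]
tool_rot: [[0.728, -0.686, 0.0], [-0.686, -0.728, -0.0], [0.0, -0.0, -1.0]]
ft_force: [0.8, -0.1, -1.5]
grip_width: 0.029
gripper_force: 61.1
```

>>> jog_arm --hand '[0.02,0.02,0.02,0.02,0.02]' --pt "0 0 -0.02" --pt "0 0 -0.02" --pt "0 0 -0.02" --pt "0 0 0" --pt "0 0 0" --yaw '[0,0,0,0,0]'

```text
time_s: 30.42
position: [0.503, -0.3354, 0.2154]
tool_rot: [[0.728, -0.686, 0.001], [-0.686, -0.728, -0.001], [0.002, 0.0, -1.0]]
ft_force: [1.1, 0.7, -0.2]
grip_width: 0.0295
gripper_force: 61.2
```

```bash
python3 o.py
```

```text
30.425 [ 0.50295203 -0.33540835  0.21540341] F [ 1.11  0.69 -0.19] M [ 0.036  0.014 -0.003] yaw -0.7561 q6 88.4
```

>>> jog_arm --hand '[0.02,0.02,0.02,0.02,0.02]' --pt "-0.0015 -0.0036 0" --pt "0 0 -0.02" --pt "0 0 -0.02" --pt "0 0 -0.006" --pt "0 0 -0.004" --yaw '[0,0,0,0,0]'

```text
time_s: 31.05
position: [0.501, -0.3397, 0.1649]
tool_rot: [[0.727, -0.687, 0.001], [-0.687, -0.727, -0.001], [0.001, 0.0, -1.0]]
ft_force: [0.3, -0.4, -0.9]
grip_width: 0.0293
gripper_force: 61.2
```

>>> jog_arm --hand '[0.02,0.02,0.02,0.02,0.02]' --pt "0 0 -0.004" --pt "0 0 -0.003" --pt "0 0 0" --pt "0 0 0" --pt "0 0 0" --yaw '[0,0,0,0,0]'

```text
time_s: 31.68
position: [0.5008, -0.3394, 0.1575]
tool_rot: [[0.727, -0.687, 0.0], [-0.687, -0.727, -0.0], [0.0, -0.0, -1.0]]
ft_force: [-0.2, -0.9, -1.4]
grip_width: 0.0293
gripper_force: 61.2
```

```bash
python3 o.py
```

```text
31.675 [ 0.5008174  -0.33942671  0.1574941 ] F [-0.25 -0.89 -1.36] M [-0.001 -0.029  0.029] yaw -0.7572 q6 88.1
```

Tip is in the hole (about 10 mm deep) with no contact force; continue to the floor.

>>> jog_arm --hand '[0.02,0.02,0.02,0.02,0.02]' --pt "0 0 -0.008" --pt "0 0 -0.007" --pt "0 0 -0.005" --pt "0 0 0" --pt "0 0 0" --yaw '[0,0,0,0,0]'

```text
time_s: 32.3
position: [0.5009, -0.3395, 0.1374]
tool_rot: [[0.727, -0.687, 0.0], [-0.687, -0.727, -0.0], [0.0, 0.0, -1.0]]
ft_force: [0.4, -0.8, -1.3]
grip_width: 0.0293
gripper_force: 61.2
```

>>> jog_arm --hand '[0.02,0.02,0.02,0.02,0.02]' --pt "0 0 -0.002" --pt "0 0 -0.002" --pt "0 0 -0.001" --pt "0 0 0" --pt "0 0 0" --yaw '[0,0,0,0,0]'

```text
time_s: 32.92
position: [0.5008, -0.3394, 0.1324]
tool_rot: [[0.727, -0.687, 0.0], [-0.687, -0.727, -0.0], [0.0, 0.0, -1.0]]
ft_force: [0.6, 0.5, -1.7]
grip_width: 0.0293
gripper_force: 61.2
```

```bash
python3 o.py
```

```text
32.925 [ 0.50080138 -0.33942225  0.13237937] F [ 0.61  0.48 -1.69] M [-0.022  0.03  -0.026] yaw -0.7572 q6 88.1
```

>>> jog_arm --hand '[0.02,0.02,0.02,0.02,0.02]' --pt "0 0 -0.001" --pt "0 0 0" --pt "0 0 0" --pt "0 0 0" --pt "0 0 0" --yaw '[0,0,0,0,0]'

```text
time_s: 33.55
position: [0.5008, -0.3394, 0.1313]
tool_rot: [[0.727, -0.687, 0.0], [-0.687, -0.727, -0.0], [0.0, -0.0, -1.0]]
ft_force: [-0.3, 0.4, -1.2]
grip_width: 0.029
gripper_force: 61.2
```

>>> jog_arm --hand '[0.02,0.02,0.02,0.02,0.02]' --pt "0 0 -0.0007" --pt "0 0 0" --pt "0 0 0" --pt "0 0 0" --pt "0 0 0" --yaw '[0,0,0,0,0]'

```text
time_s: 34.17
position: [0.5008, -0.3394, 0.1306]
tool_rot: [[0.727, -0.687, 0.0], [-0.687, -0.727, 0.0], [0.0, -0.0, -1.0]]
ft_force: [0.4, -0.6, -1.3]
grip_width: 0.0292
gripper_force: 61.2
```

>>> jog_arm --hand '[0.02,0.02,0.02,0.02,0.02]' --pt "0 0 -0.0007" --pt "0 0 0" --pt "0 0 0" --pt "0 0 0" --pt "0 0 0" --yaw '[0,0,0,0,0]'

```text
time_s: 34.8
position: [0.5008, -0.3394, 0.1299]
tool_rot: [[0.727, -0.687, -0.0], [-0.687, -0.727, 0.0], [-0.0, -0.0, -1.0]]
ft_force: [0.2, 0.1, -1.6]
grip_width: 0.0296
gripper_force: 61.2
```

>>> jog_arm --hand '[0.035,0.05,0.06,0.06,0.06]' --pt "0 0 0" --pt "0 0 0" --pt "0 0 0" --pt "0 0 0" --pt "0 0 0.02" --yaw '[0,0,0,0,0]'

```text
time_s: 35.42
position: [0.5003, -0.339, 0.1489]
tool_rot: [[0.727, -0.687, -0.002], [-0.687, -0.727, 0.002], [-0.003, -0.0, -1.0]]
ft_force: [0.4, -0.1, 0.9]
grip_width: 0.0598
gripper_force: 0.0
```

>>> jog_arm --hand '[0.06,0.06,0.06,0.06,0.06]' --pt "0 0 0.03" --pt "0 0 0.04" --pt "0 0 0.03" --pt "0 0 0" --pt "0 0 0" --yaw '[0,0,0,0,0]'

```text
time_s: 36.05
position: [0.5005, -0.3391, 0.2489]
tool_rot: [[0.727, -0.687, -0.001], [-0.687, -0.727, 0.001], [-0.002, -0.0, -1.0]]
ft_force: [-0.4, 0.2, -0.5]
grip_width: 0.06
gripper_force: 0.0
```

```bash
python3 - <<'E'
from h import *
im,s=shot('wrist','wf.png'); print(s['position'],s['ft_force'])
# bright top disc of large key expected here
for P in([.5008,-.3394,.146],[.493,-.252,.12]):
    u=proj('wrist',P,s); x,y=map(int,u); w=im[max(0,y-25):y+25,max(0,x-25):x+25].mean(2)
    print(u,w[::4,::4].round().astype(int))
E
```

```text
[ 0.50049718 -0.33912635  0.24886241] [-0.42164254  0.15877507 -0.54662384]
[317.03959041 198.63578843] [[ 92  93  92  69  32  56  57  56  49  66  99  98  98]
 [ 92  90  89  31  10   0   6  26   5   3  33 100  99]
 [102  98  94   2   2   6  11  21   8   7   2  83 105]
 [ 98  98  85  10  15  15  13   8  14  19   3  62 160]
 [ 98  98  67  20  22  19  44  53  18  23  20  66 162]
 [ 98  99  63  11  23 134 149 146 140  30  13  71 161]
 [ 95  96  62  20  97 148 149 148 146 122  14  78 160]
 [ 97  99  61  10 130 153 147 143 140 132  15  95 160]
 [ 98  90  40  11  83 155 154 151 150  97  19  66 116]
 [ 85  78  52  16  15 105 149 156 109  17  12  82 106]
 [ 88  58  61  30  16  15  18  18  17  13  31 105 103]
 [ 59  60  59  61  70 104 104 106 102  92  96 103 103]
 [ 61  58  59  65 103 104 103 100  92  92  94  93 105]]
[256.53917435 255.79863594] [[152 150  88  87  86  86  85  83  64  61  50  32  36]
 [151 153 146  94  87  86  88  85  44  46  44  45  55]
 [152 152 154 143  96  82  72  11   4   5  46  60  59]
 [152 155 150  71  57  54   9  17   4   7   3  56  60]
 [151 152 117  61  59  19  13  15   2  17   0  44  75]
 [ 79  36  56  60  54   7   1  59  20  12   3  85 126]
 [  9  49  59  61  28  12   4  85  88  14  16 113 160]
 [ 25  59  59  53   1   3   4  77 101  16 139 162 160]
 [ 52  60  59  22   7  10   5  42  61 140 163 160 163]
 [ 60  59  53   3   7  10   2  59 162 159 162 160 162]
 [ 59  60  28   3   7  12  10  64 162 161 161 162 161]
 [ 60  54  11   6   3   5  11  81 161 162 162 162 162]
 [107  68  15   4   9  11   3 116 162 161 161 162 159]]
```

```bash
python3 -c "
from rig import env
print(env.close_job())"
```

```text
the job is handed in; nothing more can be done
None
```

The probe is clamped with an estimated pad squeeze of 1.5 mm, read off the wrist-camera images before I drew the key out. The larger key is back upright in its hole, I moved nothing else, and the job was handed in at about 36 s; no verdict came back.

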